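# Offer a new offset tool rest up to the lathe banjo

## Task

The new offset tool rest for the lathe is in the small carton: swing both long carton flaps right back, well past upright, then take the rest by its bar at the balance point and lift it straight out, level. Carry it to the banjo (the cast lathe bracket with the bored boss) and finish while still holding it there: level, still and touching nothing else, its post hanging in line over the bore with about 4 cm of air between post and bore, so that I can slip the stop collar on from below. Leave the flaps open and do not disturb the other things on the bench.

Things in the scene. Friction and masses are not known exactly. Their poses are not given: they have to be found in the camera images.
- carton: open cardboard carton, fast on the bench, outside 248 (x) x 138 (y) x 118 mm high, walls 4 mm. Origin: centre of its underside; its long side (x) runs roughly away from the robot. Inside, two notched cross pieces 6 mm thick (at x = -102 and +95 mm, 90 mm high, notch 16 mm wide, 8 mm deep) carry the tool rest by the ends of its bar; empty between them. Short end flaps are folded down outside
- flap_left (a joint): angle of the long flap on the carton's +y side: 0 = lying closed and level over the carton, 1.57 = upright, 3.14 = folded right out level, stops at 4.0. It starts ajar. A 246 x 66 x 4 mm sheet of card; the crease is stiff enough (about 0.02 N m) that it stays where it is pushed
- flap_right (a joint): the same for the long flap on the carton's -y side: it also grows as the flap opens, away from the carton's middle
- flap_left_hinge (a point): middle of the crease of the +y flap: on the carton's top rim, 118 mm above the bench, 67 mm to +y of the carton's middle; axes as the carton's
- flap_right_hinge (a point): middle of the crease of the -y flap: on the carton's top rim, 118 mm above the bench, 67 mm to -y of the carton's middle; axes as the carton's
- flap_left_edge (a point): middle of the free edge of the +y flap, 66 mm from its crease
- flap_right_edge (a point): middle of the free edge of the -y flap, 66 mm from its crease
- rest: steel lathe tool rest, 0.6 to 0.95 kg: bar 220 long (x -35 to +185 mm), 10 thick (y), 27 high, on a 30 mm post that hangs 65 mm below it near one end, 8 mm thick gusset beside the post (to x = 52, z = -23 mm). Origin: post's axis, underside of bar; x to the long end, z up. Starts in the carton, post down at the robot's end, x along the carton's x, origin 75 mm to -x of its middle, 80 mm up
- rest_balance (a point): the balance point of the rest: on the bar, 45 mm from the post's axis towards the long end (30 mm from the middle of the bar), 13 mm above the underside of the bar; axes as the rest's
- rest_foot (a point): centre of the lower end face of the rest's post, 65 mm below the underside of the bar
- banjo: lathe banjo of grey cast iron fast on the bench: an upright round boss, 53 mm across and 64 mm high, with a 32 mm vertical bore open at the top, and a low slotted foot (22 mm high, 56 mm wide) that runs 157 mm from the boss along its x, to the robot's right; a short clamp lever with a ball sticks out on the other side, lower than the boss. Origin: on the bore's axis at the bench; z up
- banjo_bore (a point): centre of the bore's mouth, in the plane of the boss's top face, 64 mm above the bench; z up along the bore
- stop_collar: bystander: dark steel collar, 48 mm across, 14 mm high, lying flat on the far side of the banjo's foot; origin at the centre of its underside
- chuck_key: bystander: T-handled chuck key, 75 x 90 x 13 mm, lying between carton and banjo; origin under its middle
- masking_tape: bystander: roll of masking tape, 68 mm across, 24 mm high, behind and between carton and banjo; origin under its middle
- hex_key: bystander: hex key, 29 x 93 x 6 mm, lying on the robot's side of the banjo's foot; origin under its middle

How it is judged:
On the way, in this order (a step that is already met when the one before it is completed fails the run):
1. both long flaps of the carton are swung back well past upright (over 109 degrees from closed) (value of joint each of flap_left, flap_right above 1.9 rad), for 0.2 s.
2. the rest has been lifted clear of the carton, level, in the fingers at its balance point (height (world z) of rest_foot above 0.12 m and angle between rest's own z axis and vertical below 0.12 rad and contact force between the fingers and rest above 2 N and x of the grasp point in the frame of rest_balance between -0.015 and 0.015 m), for 0.2 s.
At the end, for the whole second after the job is handed in: The fingers hold the rest by its bar within 15 mm of the balance point, level within 5 degrees and at rest; the foot of its post is within 12 mm of the bore's axis and 20 to 60 mm above the bore's mouth, touching neither banjo nor carton; both flaps are still open (over 103 degrees) (horizontal distance between rest_foot and banjo_bore below 0.012 m and z of rest_foot in the frame of banjo_bore between 0.02 and 0.06 m and angle between rest's own z axis and vertical below 0.087 rad and contact force between the fingers and rest above 2 N and contact force between rest and banjo below 0.3 N and contact force between rest and carton below 0.3 N and x of the grasp point in the frame of rest_balance between -0.015 and 0.015 m and linear speed of rest below 0.02 m/s and angular speed of rest below 0.1 rad/s and value of joint each of flap_left, flap_right above 1.8 rad); the arm keeps its last pose, push and grip.
It fails at once if the stop collar is disturbed (moved over 20 mm) (distance of stop_collar from where it was at the start of the episode above 0.02 m).
It fails at once if the chuck key is disturbed (moved over 20 mm) (distance of chuck_key from where it was at the start of the episode above 0.02 m).
It fails at once if the masking tape is disturbed (moved over 20 mm) (distance of masking_tape from where it was at the start of the episode above 0.02 m).
It fails at once if the hex key is disturbed (moved over 20 mm) (distance of hex_key from where it was at the start of the episode above 0.02 m).
It also fails if it takes over 56 s, if anything falls off the work surface, if the arm or the gripper's body presses on something with over 40 N, if the wrist force passes 120 N, or if a joint passes its speed limit or range.

## Robot

A 6-joint arm with a two-finger parallel gripper is mounted at the origin on a cart in front of the work surface, level with it; the furniture and walls round the work are solid. World frame = base frame: x ahead of the robot, y to its left, z up, the work surface at z = 0. Lengths are in m, angles in rad, forces in N, time in s.
With the tool pointing down it reaches from about 0.35 to 0.8 m from the base axis. Payload 7.3 kg.
Tool frame: the origin (TCP) lies on the centre line of the jaws, within the pads' length; the fingertips stand 8 mm ahead of it and the grasp point (between the pads) lies 11 mm behind it (env.tip_extent is the distance from the TCP to the fingertips, in m); z points along the fingers, y is the line along which they close (so a half turn about z gives the same grasp; the last joint's range is limited). The gripper opens to 85 mm and grips with 20 to 120 N. Pads are 22 mm wide; open, the fingers measure 114 mm over their backs; the gripper's body (76 mm by 85 mm) begins 54 mm behind the grasp point. The pads swing forward as they close: fully open they stand 13 mm farther back than shut.
Start: joints at [-1.328, 0.342, 1.524, -0, 1.275, -0.146], TCP at [0.199, -0.486, 0.239] pointing down, gripper open.
Joint ranges: [-2.53, 2.53], [-0.77, 2.02], [0.04, 2.7], [-1, 4.14], [0.28, 2.66], [-3.11, 3.11]. Speed limits (rad/s): [2.57, 2.57, 3.14, 3.14, 3.14, 3.14].

## Interface

Orientations are given as a 3x3 rotation matrix whose columns are the frame's x, y, z axes.
In Python, from bench import env, camrig, readout, sign_off gives the robot as it stands (env), with the cameras (camrig), the readings (readout) and the job as plain functions.
- The arm moves only by the tool send_path, called after "Call:" as a command line: name --argument value ..., lists and objects as JSON in quotes. Schema: {"type":"object","properties":{"increments":{"type":"object","properties":{"motion":{"type":"array","items":{"type":"array","items":{"type":"number"},"minItems":7,"maxItems":7},"minItems":1,"maxItems":12}},"additionalProperties":false,"required":["motion"]},"only":{"type":"string"},"quiet":{"type":"boolean"},"lines":{"type":"string"}},"required":["increments"],"additionalProperties":false}. increments is an object whose key "motion" holds a list of rows, 1 to 12 of them, each of 7 numbers: dx, dy, dz in m, then a rotation vector rx, ry, rz in rad, then the finger opening in m; each row shifts and turns the commanded pose from where the row before left it, along the tool's axes as they then stand; what a row does not reach is not made up. A row lasts 1/8 s, in which the tool goes at most 0.0625 m and 0.188 rad, less where a joint would pass 70% of its speed; a pose out of reach is approached as far as the arm can. The fingers move at their own pace and stop on an object; the grip force is fixed at half the most. Time passes only in rows, so rows that do not move let the fingers close. The tool returns the time, the measured TCP pose, the force, the opening and the grip force at its end. only (a regular expression) keeps the lines of the reply that match it, lines (a string "A,B") keeps lines A to B, and quiet returns only ok. Input that does not fit is refused with a message, and nothing moves.
- readout.state(): the state, without advancing time (a new reading comes with each control period).
- camrig.capture(name): name is "side" or "top" or "wrist"; returns the picture (480x640x3 uint8, red, green, blue); there is no depth.
- camrig.camera_params(name): a dict with "fx", "fy", "cx", "cy" (pixels), "world_to_cam" (4x4, takes a point from world to camera coordinates); the wrist camera has in their place "T_tool_cam" (4x4, takes a point from camera to tool coordinates, whose origin is the TCP and whose axes are the flange's). Camera axes: x right, y down, z forward; pixel columns grow to the right and rows downward; lengths in m; the calibration is good to about 2 mm. The wrist camera is an equidistant fisheye: a pixel r from the principal point sees the ray r / f radians off the axis. A picture is of the moment at which its call begins: read the wrist's pose just before it. camera_params takes no time and is no camera call.
- sign_off(): hands the job in; it is judged then, once.
The state is a dict: "clock": time; "q": joint angles; "qd": joint speeds; "joint_efforts": joint torques, N m; "eef_pos": TCP position; "ee_rot": TCP orientation; "wrist_force": force on the tool from outside, world axes, zero at the start; "torque": the same for the moment, N m; "opening": finger opening in m; "finger_force": force on a finger pad.
Only numpy, scipy, OpenCV 4.12 (cv2) and the standard library are available. Lean on these libraries where they do the work, as an engineer would, in place of code of your own. Each camera call takes 0.05 s, during which the arm holds its last target. There are 200 camera calls.

## Working session

There is one attempt and no reset: what is moved stays moved. The work goes in short steps, Python scripts to look and compute and a tool call to move; the robot and the scene stay as the last step left them, time stands still between calls to the robot, and variables do not carry over. Pictures are saved under pics/ and viewed, at most 10 in all, crops included, and the job is handed in when it is done.

```bash
ls; mkdir -p pics
```

Run:
```python
from bench import env, camrig, readout, sign_off
import cv2, numpy as np
np.set_printoptions(precision=4,suppress=True)
for n in ("top","side"):
    im=camrig.capture(n); cv2.imwrite(f"pics/{n}0.png",im[:,:,::-1]); p=camrig.camera_params(n); print(n,p)
p=camrig.camera_params("wrist");print(p)
s=readout.state();print(s)
```

```text
bench.py
pics
top {'fx': 470.446493004121, 'fy': 470.446493004121, 'cx': 319.85853163116775, 'cy': 239.76958809474658, 'world_to_cam': array([[-0.0217, -0.9992, -0.0337,  0.0691],
       [-0.9885,  0.0265, -0.1487,  0.5314],
       [ 0.1495,  0.0301, -0.9883,  0.9088],
       [ 0.    ,  0.    ,  0.    ,  1.    ]])}
side {'fx': 552.9388554945662, 'fy': 552.9388554945662, 'cx': 326.243889343102, 'cy': 244.1829963959656, 'world_to_cam': array([[ 0.9814, -0.1918,  0.0099, -0.49  ],
       [-0.0893, -0.5016, -0.8605,  0.1354],
       [ 0.17  ,  0.8436, -0.5094,  1.2975],
       [ 0.    ,  0.    ,  0.    ,  1.    ]])}
{'fx': 371.64829954431775, 'fy': 371.64829954431775, 'cx': 317.15800341954156, 'cy': 241.2793025205881, 'T_tool_cam': array([[ 0.0009, -0.9506, -0.3103,  0.0787],
       [ 1.    ,  0.0009,  0.0001, -0.0014],
       [ 0.0002, -0.3103,  0.9506, -0.1353],
       [ 0.    ,  0.    ,  0.    ,  1.    ]])}
{'clock': 0.1, 'q': array([-1.328 ,  0.3426,  1.5249,  0.    ,  1.2754, -0.146 ]), 'qd': array([ 0.0004, -0.0013, -0.0028, -0.0001,  0.0009,  0.0002]), 'joint_efforts': array([  0.0021, -43.4446, -24.6489,  -0.0002,   0.0047,   0.    ]), 'eef_pos': array([ 0.199 , -0.4855,  0.2387]), 'ee_rot': array([[ 0.9254,  0.3791, -0.0003],
       [ 0.3791, -0.9254,  0.0013],
       [ 0.0002, -0.0013, -1.    ]]), 'wrist_force': array([-0.0484,  0.3789, -0.0972]), 'torque': array([0.0245, 0.0032, 0.0007]), 'finger_force': 0.0, 'opening': 0.08533843175018818}
```

View pics/top0.png

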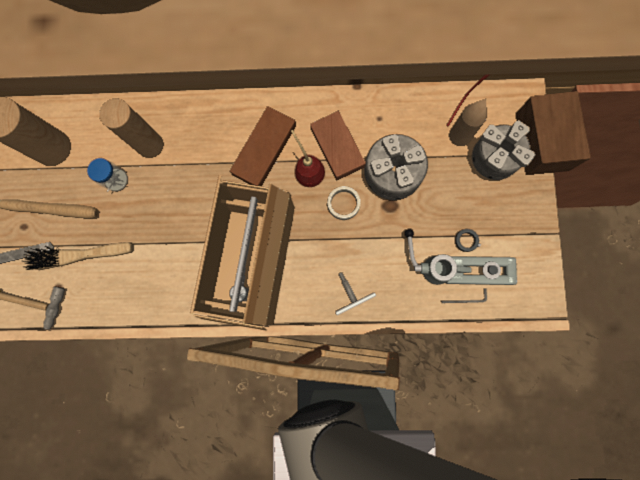

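View pics/side0.png

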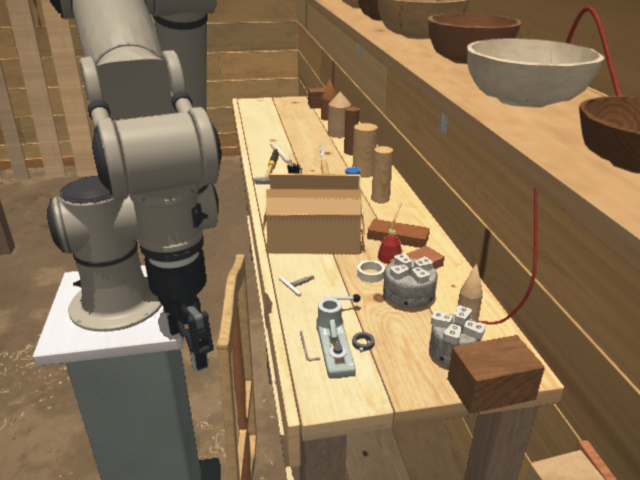

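Create h.py:
```python
from bench import env, camrig, readout, sign_off
import cv2, numpy as np
np.set_printoptions(precision=4,suppress=True)
P={n:camrig.camera_params(n) for n in ("top","side","wrist")}
def ray(n,u,v,T=None):
    p=P[n]
    if n=="wrist":  # T: tool pose 4x4
        a=np.array([u-p["cx"],v-p["cy"]])/p["fx"]; r=np.hypot(*a)
        d=np.r_[a/max(r,1e-9)*np.sin(r),np.cos(r)]; M=T@p["T_tool_cam"]
    else:
        d=np.array([(u-p["cx"])/p["fx"],(v-p["cy"])/p["fy"],1]); M=np.linalg.inv(p["world_to_cam"])
    d=M[:3,:3]@d; return M[:3,3],d/np.linalg.norm(d)
def onz(n,u,v,z,T=None):
    o,d=ray(n,u,v,T); return o+d*(z-o[2])/d[2]
def tri(rays):
    A=sum(np.eye(3)-np.outer(d,d) for o,d in rays); b=sum((np.eye(3)-np.outer(d,d))@o for o,d in rays)
    X=np.linalg.solve(A,b); return X,[np.linalg.norm((np.eye(3)-np.outer(d,d))@(X-o)) for o,d in rays]
def proj(n,X):
    p=P[n]; c=p["world_to_cam"]@np.r_[X,1]; return np.array([p["fx"]*c[0]/c[2]+p["cx"],p["fy"]*c[1]/c[2]+p["cy"]])
def Tt():
    s=readout.state(); T=np.eye(4); T[:3,:3]=s["ee_rot"]; T[:3,3]=s["eef_pos"]; return T
```

Run:
```python
import cv2,numpy as np
t=cv2.imread("pics/top0.png");s=cv2.imread("pics/side0.png")
a=cv2.resize(t[170:332,185:310],None,fx=3.2,fy=3.2,interpolation=cv2.INTER_CUBIC)
b=cv2.resize(s[165:260,255:375],(400,317),interpolation=cv2.INTER_CUBIC)
c=cv2.resize(t[220:300,395:530],(400,237),interpolation=cv2.INTER_CUBIC)
o=np.zeros((600,800,3),np.uint8);o[:a.shape[0],:400]=a;o[:317,400:]=b;o[320:557,400:]=c
cv2.imwrite("pics/c0.png",o)
```

```text
(no output)
```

View pics/c0.png

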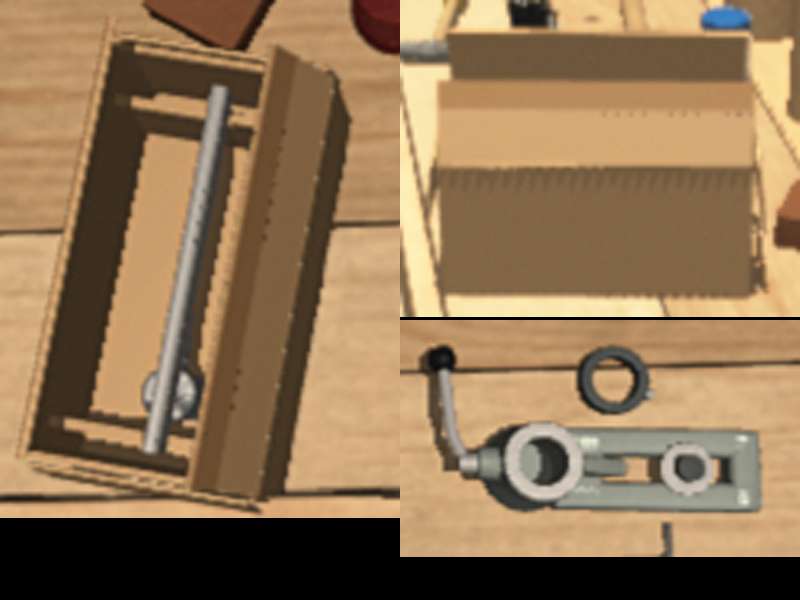

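Run:
```python
from h import *
cr=[onz("side",266.1,215.1,.118),onz("side",362.1,214.5,.118)];print("crease R",cr)
print("bottom R",onz("side",267,253.5,0),onz("side",360,253.5,0))
tc=lambda x,y:(185+x/3.2,170+y/3.2)
sc=lambda x,y:(255+(x-400)/3.333,165+y/3.333)
T2=lambda a,b:tri([ray("top",*a),ray("side",*b)])
print("crease top",onz("top",*tc(262,497),.118),onz("top",*tc(335,75),.118))
print("Redge near",T2(tc(190,490),sc(440,82)),"far",T2(tc(273,48),sc(752,80)))
print("Ledge near",T2(tc(20,455),sc(447,32)),"far",T2(tc(110,20),sc(750,33)))
print("bar",onz("top",*tc(219,87),.107),onz("top",*tc(152,452),.107))
print("left rim",onz("top",*tc(25,460),.118),onz("top",*tc(113,38),.118))
# banjo by colour/circle
t=cv2.imread("pics/top0.png"); 
print("bore",onz("top",443.3,268.9,.064),"proj side",proj("side",onz("top",443.3,268.9,.064)), T2((443.3,268.9),(329.5,305)))
for n,u in (("collar",(467,240)),("chuck",(350,295)),("tape",(344,203)),("hex",(470,298))): print(n,onz("top",*u,0.005))
```

```text
crease R [array([0.3694, 0.1514, 0.118 ]), array([0.6148, 0.1117, 0.118 ])]
bottom R [0.3668 0.1545 0.    ] [0.6138 0.1104 0.    ]
crease top [0.3672 0.1531 0.118 ] [0.611  0.1088 0.118 ]
Redge near (array([0.3753, 0.1828, 0.1754]), [np.float64(0.0021098313187304487), np.float64(0.0021098313187303728)]) far (array([0.6131, 0.1369, 0.1789]), [np.float64(0.0013632950781339716), np.float64(0.0013632950781336162)])
Ledge near (array([0.393 , 0.2738, 0.1771]), [np.float64(0.0005183962567675125), np.float64(0.0005183962567675367)]) far (array([0.6333, 0.2276, 0.1777]), [np.float64(0.0023724628835991657), np.float64(0.002372462883599204)])
bar [0.6086 0.1794 0.107 ] [0.3938 0.2183 0.107 ]
left rim [0.3908 0.2889 0.118 ] [0.6376 0.2408 0.118 ]
bore [ 0.466  -0.1821  0.064 ] proj side [327.615  304.5637] (array([ 0.4681, -0.1827,  0.0627]), [np.float64(0.0019583213313138135), np.float64(0.001958321331313727)])
collar [ 0.5297 -0.2479  0.005 ]
chuck [ 0.4219 -0.0022  0.005 ]
tape [0.6157 0.0044 0.005 ]
hex [ 0.4103 -0.2459  0.005 ]
```

```bash
python3 -c "
from h import *
print(tri([ray('top',397,353),ray('side',240,258)]),tri([ray('top',397,385),ray('side',240,262)]),onz('top',290,340,0.1))"
```

```text
(array([ 0.3028, -0.0762,  0.1349]), [np.float64(0.012642771682495387), np.float64(0.012642771682495302)]) (array([ 0.2752, -0.0764,  0.1291]), [np.float64(0.014452026060878927), np.float64(0.014452026060878849)]) [0.3393 0.1133 0.1   ]
```

Call:
send_path --increments '{"motion":[[0, 0, -0.05, 0, 0, 0.142, 0], [0, 0, -0.05, 0, 0, 0.142, 0], [0, 0, -0.05, 0, 0, 0.142, 0], [0, 0, -0.03, 0, 0, 0.142, 0]]}'

```text
clock: 0.6
eef_pos: [0.1991, -0.4859, 0.4217]
ee_rot: [[0.983, -0.183, 0.001], [-0.183, -0.983, -0.003], [0.001, 0.003, -1.0]]
wrist_force: [-0.2, 0.1, -0.3]
opening: 0.0121
finger_force: 0.0
```

Call:
send_path --increments '{"motion":[[0.058, 0, 0, 0, 0, 0, 0], [0.058, 0, 0, 0, 0, 0, 0], [0.057, 0, 0, 0, 0, 0, 0], [0, -0.05, 0, 0, 0, 0, 0], [0, -0.06, 0, 0, 0, 0, 0], [0, -0.06, 0, 0, 0, 0, 0], [0, -0.06, 0, 0, 0, 0, 0], [0, -0.06, 0, 0, 0, 0, 0], [0, -0.06, 0, 0, 0, 0, 0], [0, -0.06, 0, 0, 0, 0, 0], [0, -0.06, 0, 0, 0, 0, 0], [0, -0.06, 0, 0, 0, 0, 0]]}'

```text
clock: 2.1
eef_pos: [0.4636, 0.0068, 0.419]
ee_rot: [[0.984, -0.178, -0.0], [-0.178, -0.984, -0.0], [-0.0, 0.0, -1.0]]
wrist_force: [1.6, -0.7, -0.1]
opening: 0.0001
finger_force: 0.0
```

Call:
send_path --increments '{"motion":[[0, -0.06, 0, 0, 0, 0, 0], [0, -0.06, 0, 0, 0, 0, 0], [0, -0.048, 0, 0, 0, 0, 0], [0, -0.03, 0, 0, 0, 0, 0], [0, 0, 0, 0, 0, 0, 0], [0, 0, 0, 0, 0, 0, 0]]}'

```text
clock: 2.85
eef_pos: [0.4989, 0.1992, 0.419]
ee_rot: [[0.984, -0.178, -0.001], [-0.178, -0.984, -0.001], [-0.001, 0.001, -1.0]]
wrist_force: [-0.5, 0.4, -0.1]
opening: 0.0
finger_force: 0.0
```

Run:
```python
from h import *
np.save("pics/w1.npy",Tt()); im=camrig.capture("wrist"); cv2.imwrite("pics/w1.png",im[:,:,::-1])
```

```text
(no output)
```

View pics/w1.png

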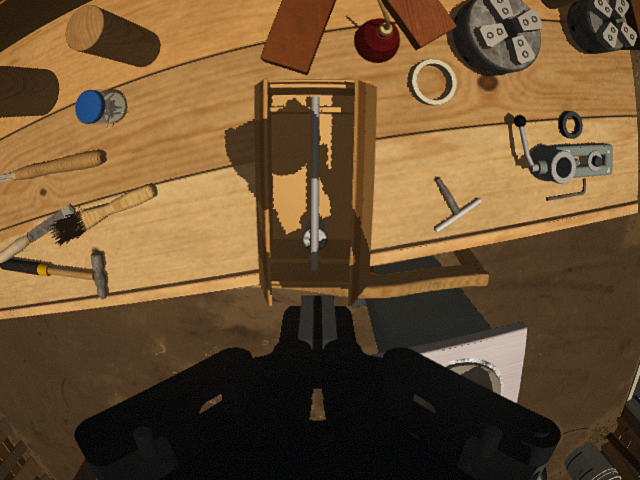

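Run:
```python
from h import *
T=np.load("pics/w1.npy")
tc=lambda x,y:(185+x/3.2,170+y/3.2)
a,b=onz("wrist",315,97,.107,T),onz("wrist",315,270,.107,T);print(a,b,(a+b)/2,np.arctan2(*(a-b)[1::-1]))
print(tri([ray("wrist",315,97,T),ray("top",*tc(219,87))]),tri([ray("wrist",315,270,T),ray("top",*tc(152,452))]))
print("bore",onz("wrist",564,167,.064,T),tri([ray("wrist",564,167,T),ray("top",443.3,268.9),ray("side",329.5,305)]))
```

```text
[0.6081 0.1825 0.107 ] [0.3937 0.2214 0.107 ] [0.5009 0.202  0.107 ] -0.17968599104580663
(array([0.6096, 0.1815, 0.0995]), [np.float64(0.001259927593234603), np.float64(0.0012599275932346668)]) (array([0.3933, 0.2202, 0.1047]), [np.float64(0.001447826784368325), np.float64(0.0014478267843682881)])
bore [ 0.4691 -0.1822  0.064 ] (array([ 0.4683, -0.1828,  0.0628]), [np.float64(0.0005397673564457235), np.float64(0.002220175063265662), np.float64(0.0017021188206246785)])
```

Call:
send_path --increments '{"motion":[[0, 0, 0.055, 0, 0, 0, 0], [0, 0, 0.055, 0, 0, 0, 0], [0, 0, 0.055, 0, 0, 0, 0], [0, 0, 0.055, 0, 0, 0, 0], [0, 0, 0.048, 0, 0, 0, 0], [0, -0.02, 0, 0, 0, 0, 0], [0, -0.02, 0, 0, 0, 0, 0], [0, -0.02, 0, 0, 0, 0, 0], [0, -0.02, 0, 0, 0, 0, 0], [0, -0.01, 0, 0, 0, 0, 0], [0, 0, 0, 0, 0, 0, 0], [0, 0, 0, 0, 0, 0, 0]]}'

```text
clock: 4.4
eef_pos: [0.5149, 0.2879, 0.1512]
ee_rot: [[0.984, -0.178, -0.0], [-0.178, -0.984, -0.0], [-0.0, 0.0, -1.0]]
wrist_force: [0.7, 0.4, 0.1]
opening: 0.0001
finger_force: 0.0
```

Call:
send_path --increments '{"motion":[[0, 0.04, 0, 0, 0, 0, 0], [0, 0.04, 0, 0, 0, 0, 0], [0, 0.02, 0, 0, 0, 0, 0], [0, 0.02, 0, 0, 0, 0, 0], [0, 0.02, 0, 0, 0, 0, 0], [0, 0.02, 0, 0, 0, 0, 0], [0, 0.02, 0, 0, 0, 0, 0], [0, 0, 0, 0, 0, 0, 0], [0, 0, 0, 0, 0, 0, 0]]}'

```text
clock: 5.52
eef_pos: [0.4832, 0.1115, 0.1513]
ee_rot: [[0.984, -0.178, 0.0], [-0.178, -0.984, 0.0], [0.0, -0.0, -1.0]]
wrist_force: [-1.0, 0.5, -0.1]
opening: -0.0002
finger_force: 0.0
```

Run:
```python
from h import *
t=camrig.capture("top")[:,:,::-1];s=camrig.capture("side")[:,:,::-1]
cv2.imwrite("pics/top2.png",t);cv2.imwrite("pics/side2.png",s)
a=cv2.resize(t[170:332,185:310],None,fx=3.2,fy=3.2,interpolation=cv2.INTER_CUBIC)
b=cv2.resize(s[165:260,255:375],(400,317),interpolation=cv2.INTER_CUBIC)
o=np.zeros((600,800,3),np.uint8);o[:a.shape[0],:400]=a;o[:317,400:]=b
cv2.imwrite("pics/c2.png",o)
```

```text
(no output)
```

View pics/c2.png

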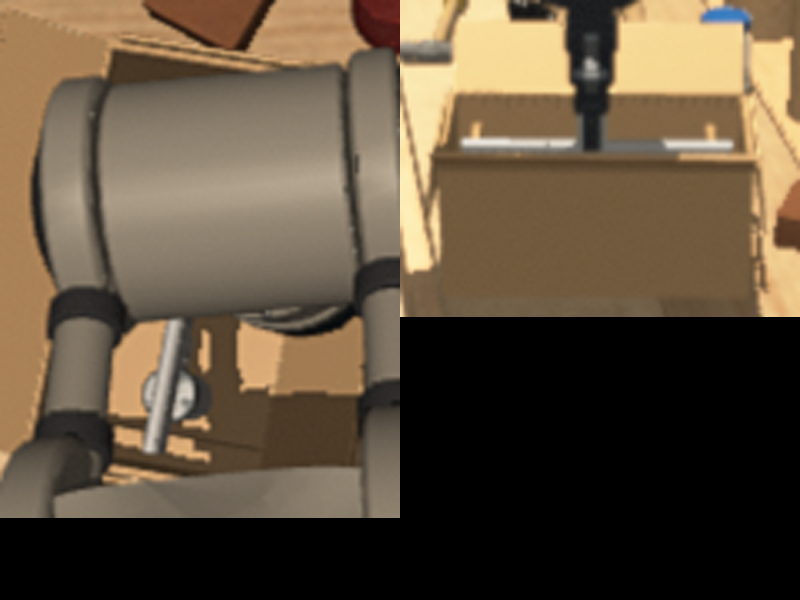

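Call:
send_path --increments '{"motion":[[-0.01, -0.03, -0.02, 0, 0, 0, 0.05], [-0.01, -0.03, 0, 0, 0, 0, 0.05], [-0.008, -0.03, 0, 0, 0, 0, 0.05], [0, 0, 0, 0, 0, 0, 0.05], [0, 0, 0, 0, 0, 0, 0.05]]}'

```text
clock: 6.25
eef_pos: [0.4714, 0.2046, 0.1711]
ee_rot: [[0.984, -0.177, -0.0], [-0.177, -0.984, -0.001], [-0.0, 0.001, -1.0]]
wrist_force: [0.7, -0.2, -0.0]
opening: 0.0499
finger_force: 0.0
```

Run:
```python
from h import *
np.save("pics/w3.npy",Tt()); im=camrig.capture("wrist"); cv2.imwrite("pics/w3.png",im[:,:,::-1])
```

```text
(no output)
```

View pics/w3.png

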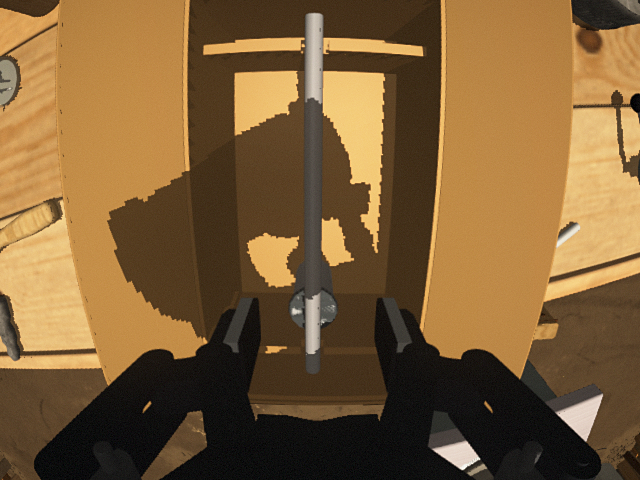

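Run:
```python
from h import *
T=np.load("pics/w3.npy"); ex=np.array([.984,-.178,0])
for px in ((314,13),(313,352)): 
    X=onz("wrist",*px,.107,T); print(X, np.linalg.inv(T)@np.r_[X,1])
a=onz("wrist",314,13,.107,T); print("balance from far end",a-ex*.140)
w1=np.load("pics/w1.npy"); print(tri([ray("wrist",314,13,T),ray("wrist",315,97,w1)]))
```

```text
[0.609  0.1823 0.107 ] [ 0.1395 -0.0024  0.064   1.    ]
[0.4106 0.2189 0.107 ] [-0.0623 -0.0033  0.0641  1.    ]
balance from far end [0.4713 0.2072 0.107 ]
(array([0.6078, 0.1825, 0.111 ]), [np.float64(3.592804359238122e-05), np.float64(3.592804359234645e-05)])
```

Call:
send_path --increments '{"motion":[[0, -0.003, 0.03, 0, 0, 0, 0.05], [0, 0, 0.03, 0, 0, 0, 0.05], [0, 0, 0.02, 0, 0, 0, 0.05], [0, 0, 0.009, 0, 0, 0, 0.05], [0, 0, 0, 0, 0, 0, 0.05], [0, 0, 0, 0, 0, 0, 0], [0, 0, 0, 0, 0, 0, 0], [0, 0, 0, 0, 0, 0, 0], [0, 0, 0, 0, 0, 0, 0], [0, 0, 0, 0, 0, 0, 0]]}'

```text
clock: 7.55
eef_pos: [0.4724, 0.2077, 0.0831]
ee_rot: [[0.984, -0.179, 0.001], [-0.179, -0.984, 0.0], [0.001, -0.0, -1.0]]
wrist_force: [-1.2, -0.7, 6.1]
opening: 0.0093
finger_force: 59.9
```

Call:
send_path --increments '{"motion":[[0, 0, -0.01, 0, 0, 0, 0], [0, 0, -0.02, 0, 0, 0, 0], [0, 0, -0.02, 0, 0, 0, 0], [0, 0, -0.03, 0, 0, 0, 0], [0, 0, -0.03, 0, 0, 0, 0], [0, 0, -0.03, 0, 0, 0, 0], [0, 0, -0.03, 0, 0, 0, 0], [0, 0, -0.02, 0, 0, 0, 0], [0, 0, -0.01, 0, 0, 0, 0], [0, 0, 0, 0, 0, 0, 0], [0, 0, 0, 0, 0, 0, 0], [0, 0, 0, 0, 0, 0, 0]]}'

```text
clock: 9.05
eef_pos: [0.4716, 0.2075, 0.2813]
ee_rot: [[0.984, -0.178, -0.002], [-0.178, -0.984, -0.001], [-0.002, 0.001, -1.0]]
wrist_force: [-0.6, 0.2, -6.4]
opening: 0.0091
finger_force: 58.9
```

```bash
python3 - <<'E'
from h import *
np.save("pics/w4.npy",Tt()); im=camrig.capture("wrist"); cv2.imwrite("pics/w4.png",im[:,:,::-1]); print(readout.state()["torque"])
cv2.imwrite("pics/side4.png",camrig.capture("side")[:,:,::-1])
w=cv2.imread("pics/w4.png");s=cv2.imread("pics/side4.png")
o=np.zeros((500,800,3),np.uint8);o[:420,:300]=w[0:420,170:470];o[:440,300:]=cv2.resize(s[120:252,240:390],(500,440));cv2.imwrite("pics/c4.png",o)
E
```

```text
[ 0.0062 -0.018  -0.0266]
```

View pics/c4.png

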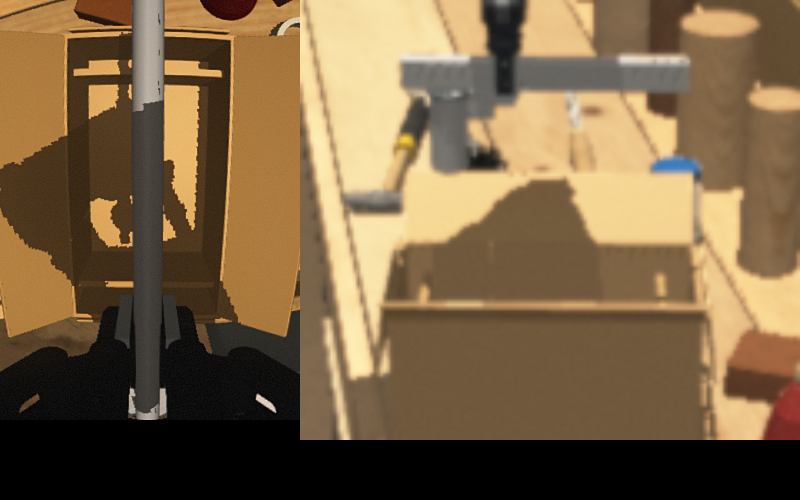

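Call:
send_path --increments '{"motion":[[0.003, 0.01, 0, 0, 0, 0, 0], [0.006, 0.02, 0, 0, 0, 0, 0], [0.011, 0.04, 0, 0, 0, 0, 0], [0.014, 0.05, 0, 0, 0, 0, 0], [0.014, 0.05, 0, 0, 0, 0, 0], [0.014, 0.05, 0, 0, 0, 0, 0], [0.014, 0.05, 0, 0, 0, 0, 0], [0.014, 0.04, 0, 0, 0, 0, 0], [0.011, 0.04, 0, 0, 0, 0, 0], [0.007, 0.02, 0, 0, 0, 0, 0], [0.003, 0.014, 0, 0, 0, 0, 0], [0, 0, 0, 0, 0, 0, 0]]}'

```text
clock: 10.65
eef_pos: [0.5126, -0.1902, 0.2821]
ee_rot: [[0.984, -0.179, -0.0], [-0.179, -0.984, 0.0], [-0.0, -0.0, -1.0]]
wrist_force: [-0.4, 0.4, -6.8]
opening: 0.0088
finger_force: 59.2
```

Call:
send_path --increments '{"motion":[[0, 0, 0.01, 0, 0, 0, 0], [0, 0, 0.02, 0, 0, 0, 0], [0, 0, 0.02, 0, 0, 0, 0], [0, 0, 0.01, 0, 0, 0, 0], [0, 0, 0, 0, 0, 0, 0], [0, 0, 0, 0, 0, 0, 0], [0, 0, 0, 0, 0, 0, 0]]}'

```text
clock: 11.52
eef_pos: [0.5131, -0.1901, 0.2231]
ee_rot: [[0.984, -0.178, 0.001], [-0.178, -0.984, -0.001], [0.001, 0.001, -1.0]]
wrist_force: [-0.1, -0.6, -6.0]
opening: 0.0085
finger_force: 59.1
```

```bash
python3 - <<'E'
from h import *
np.save("pics/w5.npy",Tt()); im=camrig.capture("wrist"); cv2.imwrite("pics/w5.png",im[:,:,::-1]); print(readout.state()["torque"])
t=camrig.capture("top")[:,:,::-1];s=camrig.capture("side")[:,:,::-1];cv2.imwrite("pics/side5.png",s);cv2.imwrite("pics/top5.png",t);w=cv2.imread("pics/w5.png")
o=np.zeros((600,800,3),np.uint8);o[:480,:300]=w[:,170:470];o[:600,300:]=cv2.resize(s[230:380,270:395],(500,600),interpolation=cv2.INTER_CUBIC);cv2.imwrite("pics/c5.png",o)
E
```

```text
[ 0.0079 -0.0469  0.0032]
```

View pics/c5.png

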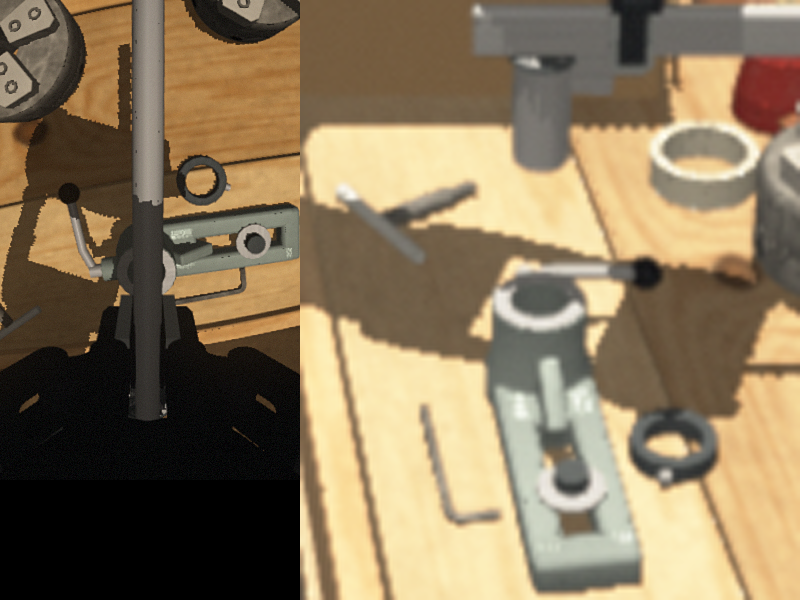

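Run:
```python
from h import *
print("foot",onz("side",330.25,269.1,.155),"bore",onz("side",330,305.75,.064),onz("top",443.3,268.9,.064))
sc=lambda x,y:(270+(x-300)/4,230+y/4)
# bar near end, underside / top edges in side view: plane of near end
e=np.array([.984,-.178,0]);f=np.array([.468,-.1825,0])
for name,X in (("foot",f+[0,0,.155]),("nearend underside",f-.035*e+[0,0,.22]),("nearend top",f-.035*e+[0,0,.247]),("far underside at +150",f+.09*e+[0,0,.22])):
    u=proj("side",X); print(name,u,(u-[270,230])*4+[300,0])
t=cv2.imread("pics/top5.png");s=cv2.imread("pics/side5.png")
o=np.zeros((600,800,3),np.uint8);o[:600,:400]=cv2.resize(t[160:310,395:495],(400,600),interpolation=cv2.INTER_CUBIC);o[:400,400:]=cv2.resize(s[200:300,310:410],(400,400),interpolation=cv2.INTER_CUBIC);cv2.imwrite("pics/c6.png",o)
```

```text
foot [ 0.4705 -0.1826  0.155 ] bore [ 0.4703 -0.1871  0.064 ] [ 0.466  -0.1821  0.064 ]
foot [329.0754 269.1892] [536.3015 156.7566]
nearend underside [312.0585 242.0733] [468.2339  48.2931]
nearend top [312.0159 230.3332] [468.0638   1.3328]
far underside at +150 [374.1972 242.1657] [716.7887  48.6629]
```

View pics/c6.png

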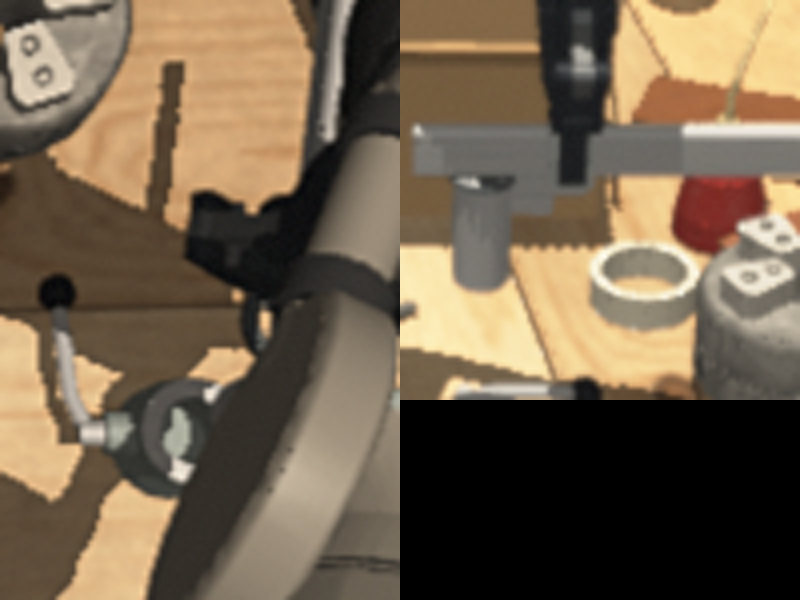

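Call:
send_path --increments '{"motion":[[0, 0.001, 0.01, 0, 0, 0, 0], [0, 0, 0.015, 0, 0, 0, 0], [0, 0, 0.015, 0, 0, 0, 0], [0, 0, 0.01, 0, 0, 0, 0], [0, 0, 0, 0, 0, 0, 0], [0, 0, 0, 0, 0, 0, 0], [0, 0, 0, 0, 0, 0, 0], [0, 0, 0, 0, 0, 0, 0]]}'

```text
clock: 12.68
eef_pos: [0.5128, -0.1911, 0.1727]
ee_rot: [[0.984, -0.178, 0.001], [-0.178, -0.984, -0.0], [0.001, 0.0, -1.0]]
wrist_force: [0.0, 0.6, -6.6]
opening: 0.0092
finger_force: 59.1
```

```bash
python3 - <<'E'
from h import *
s=camrig.capture("side")[:,:,::-1];w=camrig.capture("wrist")[:,:,::-1]; print(readout.state()["torque"])
o=np.zeros((600,800,3),np.uint8);o[:480,:400]=w[:,120:520];o[:600,400:]=cv2.resize(s[180:330,270:370],(400,600),interpolation=cv2.INTER_CUBIC);cv2.imwrite("pics/c7.png",o)
E
```

```text
[-0.0082 -0.0436  0.0054]
```

View pics/c7.png

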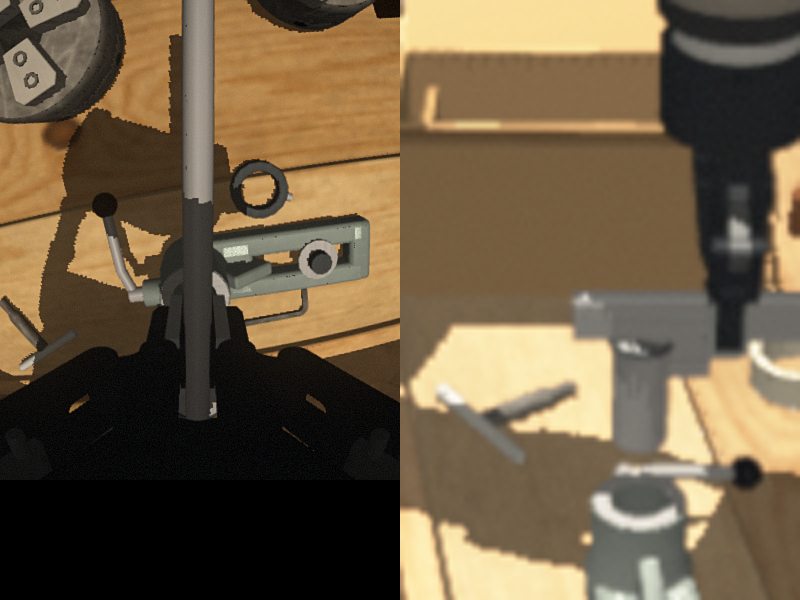

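```bash
python3 -c "
from bench import env, camrig, readout, sign_off
print(sign_off())"
```

```text
the job is handed in; nothing more can be done
None
```

The job is handed in: both flaps are swung well open, and the arm is holding the rest still and level at its balance point, with its post over the bore and about 4 cm of air below it; the last pictures show nothing else disturbed, but the hand-in returned no verdict.

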